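Spot-check three hotplates with the sprung T-bar probe

TASK

Take the orange T-bar probe off its cradle and, holding it upright, press its sprung copper foot squarely onto the middle of the marked spot on the red hotplate, then the yellow, then the blue, keeping each gentle press (about 6 N, never more than 18 N) for a good second. The discs are set at different heights, so feel for each one; then lay the probe's bar back across both posts of the cradle, let go, and leave the jar, plates and spatula where they are.

Things in the scene. Friction and masses are not known exactly. Their poses are not given: they have to be found in the camera images.
- probe: loose T-shaped probe, 0.18 kg, parked on the cradle. Orange bar 140 mm long (y) x 24 wide (x) x 22 high (z), black end bands; origin at the bar's middle, z up. A 12 mm steel stem points down from the bar's middle to a flat copper foot 24 mm across, its face 105 mm below the bar's middle. The foot is sprung: slides up 10 mm, 1 N to start, then 1.2 N per mm (13 N at the stop).
- tip (a point): centre of the probe foot's flat face with the spring relaxed, 105 mm below the bar's middle on the stem's axis; it moves rigidly with the bar and does not show the foot's springing
- cradle: fixed probe stand: black base 90 x 160 x 10 mm, two white posts 12 mm thick at y = -52 and +52 mm, each with an open-topped notch 32 mm wide in x, floor 125 mm and cheeks 137 mm above the origin. Origin: centre of the base's underside, z up. Parked, the bar lies along the cradle's y in both notches, bar middle 136 mm above the origin, stem hanging between the posts
- hotplate_red: fixed round electric hotplate with a red casing, 140 mm across, 50 mm high, a black knob on its side; origin at the centre of its underside. In it stands a dark iron disc, 112 mm across, whose flat level top is set at its own height, anywhere from 53 to 78 mm above the counter, different at each start and not reported
- mark_red (a point): point right below the middle of the test mark on the red hotplate (white spot 30 mm across with a black centre, painted on the disc 28 mm off its middle), given at the height of the casing's rim, 50 mm above the counter; the mark itself is 3 to 28 mm higher, on the disc
- hotplate_yellow: fixed round electric hotplate with a yellow casing, 140 mm across, 50 mm high, a black knob on its side; origin at the centre of its underside. In it stands a dark iron disc, 112 mm across, whose flat level top is set at its own height, anywhere from 53 to 78 mm above the counter, different at each start and not reported
- mark_yellow (a point): point right below the middle of the test mark on the yellow hotplate (white spot 30 mm across with a black centre, painted on the disc 28 mm off its middle), given at the height of the casing's rim, 50 mm above the counter; the mark itself is 3 to 28 mm higher, on the disc
- hotplate_blue: fixed round electric hotplate with a blue casing, 140 mm across, 50 mm high, a black knob on its side; origin at the centre of its underside. In it stands a dark iron disc, 112 mm across, whose flat level top is set at its own height, anywhere from 53 to 78 mm above the counter, different at each start and not reported
- mark_blue (a point): point right below the middle of the test mark on the blue hotplate (white spot 30 mm across with a black centre, painted on the disc 28 mm off its middle), given at the height of the casing's rim, 50 mm above the counter; the mark itself is 3 to 28 mm higher, on the disc
- jar: bystander: amber jar with a blue lid, 72 mm across, 105 mm high, loose; origin at the centre of its underside
- plates: bystander: stack of four pink and white plates, 130 mm across, 48 mm high, loose; origin at the centre of its underside
- spatula: bystander: spatula lying flat on the counter, loose; its origin is on its long axis, handle to its -x
Mind the look-alikes: they are no part of the job. Leave any purple look-alike of the hotplate_blue alone.

How it is judged (in metres and radians):
On the way, in this order (a step that is already met when the one before it is completed fails the run):
1. foot pressed on the red hotplate's mark with 3 to 10 N for 0.8 s, within 10 mm of the mark's centre, probe upright within 0.2 rad (horizontal distance between tip and mark_red below 0.01 m and angle between probe's own z axis and vertical below 0.2 rad and contact force between probe and hotplate_red between 3 and 10 N), for 0.8 s.
2. foot pressed on the yellow hotplate's mark with 3 to 10 N for 0.8 s, within 10 mm of the mark's centre, probe upright within 0.2 rad (horizontal distance between tip and mark_yellow below 0.01 m and angle between probe's own z axis and vertical below 0.2 rad and contact force between probe and hotplate_yellow between 3 and 10 N), for 0.8 s.
3. foot pressed on the blue hotplate's mark with 3 to 10 N for 0.8 s, within 10 mm of the mark's centre, probe upright within 0.2 rad (horizontal distance between tip and mark_blue below 0.01 m and angle between probe's own z axis and vertical below 0.2 rad and contact force between probe and hotplate_blue between 3 and 10 N), for 0.8 s.
At the end, for the whole second after the job is handed in: the probe lies released and still in both cradle notches, stem down: bar middle 131-141 mm above the cradle's origin, within 9 mm across and 30 mm along, along the cradle's y within 0.15 rad, upright within 0.1 rad; jar, plates, spatula within 30 mm of their starts (z of probe in the frame of cradle between 0.131 and 0.141 m and x of probe in the frame of cradle between -0.009 and 0.009 m and y of probe in the frame of cradle between -0.03 and 0.03 m and angle between the y axis of probe and the y axis of cradle, either way round below 0.15 rad and angle between probe's own z axis and vertical below 0.1 rad and linear speed of probe below 0.02 m/s and distance of each of jar, plates, spatula from where it was at the start of the episode below 0.03 m); the robot touches nothing.
It fails at once if the probe is pressed on a hotplate with more than 18 N (contact force between probe and hotplate_red above 18 N or contact force between probe and hotplate_yellow above 18 N or contact force between probe and hotplate_blue above 18 N).
It fails at once if the jar, plates or spatula is moved more than 30 mm (distance of any of jar, plates, spatula from where it was at the start of the episode above 0.03 m).
It also fails if it takes over 72 s, if anything falls off the work surface, if the arm or the gripper's body presses on something with over 40 N, if the wrist force passes 120 N, or if a joint passes its speed limit or range.

ROBOT

A 7-joint arm with a two-finger parallel gripper is mounted at the origin on the work surface. World frame = base frame: x ahead of the robot, y to its left, z up, the work surface at z = 0. Lengths are in mm, angles in rad, forces in N, time in s.
With the tool pointing down it reaches from about 425 to 800 mm from the base axis. Payload 8.3 kg.
Tool frame: the origin (TCP) lies at the very end of the fingers, on their centre line; the grasp point (between the pads) lies 19 mm behind it; z points along the fingers, y is the line along which they close (so a half turn about z gives the same grasp; the last joint's range is limited). The gripper opens to 85 mm and grips with 20 to 120 N. Pads are 22 mm wide; open, the fingers measure 114 mm over their backs; the gripper's body (76 mm by 85 mm) begins 54 mm behind the grasp point. The pads swing forward as they close: fully open they stand 13 mm farther back than shut.
Start: joints at [1.181, 0.383, 0.016, 1.37, -0.006, 1.388, -0.046], TCP at [200.67, -591.891, 231.279] pointing down, gripper open.
Joint ranges: [-2.95, 2.95], [-0.25, 2.06], [-1.52, 1.56], [0.18, 2.33], [-1.44, 4.58], [0.02, 2.06], [-3.01, 3.01]. Speed limits (rad/s): [2.39, 2.39, 3.01, 3.01, 3.14, 3.14, 3.14].

INTERFACE

Orientations are given as a unit quaternion [w, x, y, z].
In Python, from plant import read_state, camera, get_calibration, close_job gives the robot as it stands. The module is installed in compiled form; this text tells all that it offers.
- The arm moves only by the tool jog_arm, never from a script. Its argument "deltas" is a list of rows, each a list of 7 numbers: the turn, a rotation vector about the tool's x, y, z normalised to -1 to 1, where 1 is pi rad, then the shift along the tool's x, y, z normalised to -1 to 1, where 1 is 0.5 m, then the opening, from -1 (shut) to 1 (fully open). A call has 1 to 20 rows; each row is the pose to reach, as a shift and turn from the pose commanded when the call began, along the tool's axes at that moment, turning the shorter way round; what a row does not reach only later rows make up. A row lasts 1/8 s, in which the tool goes at most 62.5 mm and 10.7 degrees, less where a joint would pass 70% of its speed; a pose out of reach is approached as far as the arm can. A call with a number of a shift or a turn outside -1 to 1 is refused whole. A call with a gripper value outside its range is refused whole. The fingers move at their own pace and stop on an object; "force" is the grip in N (left out, the last holds). Time passes only in rows, so rows that repeat a pose let the fingers close. It gives the time, the measured TCP pose, the force, the opening and the grip force at its end, in the units of the state.
- read_state(): the state, without advancing time (a new reading comes with each control period).
- camera(name): name is "scene" or "top" or "wrist"; returns (picture, depth): 400x640x3 uint8, blue, green, red; 400x640 float32, mm along the optical axis (not along the pixel's ray), 0 where there is no reading.
- get_calibration(name): a dict with "mtx" (3x3 intrinsics, pixels), "xyz" and "orientation" of the camera in the world; the wrist camera has in their place "tool_from_camera" (4x4, takes a point from camera to tool coordinates, whose origin is the TCP and whose axes are the flange's). Camera axes: x right, y up, looking along -z (the intrinsics and any distortion apply to the point x, -y, -z); pixel columns grow to the right and rows downward; lengths in mm; the calibration is good to about 2 mm. A picture is of the moment at which its call begins: read the wrist's pose just before it. get_calibration takes no time and is no camera call.
- close_job(): hands the job in; it is judged then, once.
The state is a dict: "t": time; "joint_pos": joint angles; "joint_velocities": joint speeds; "effort": joint torques, N m; "eef_pos": TCP position; "ee_rot": TCP orientation; "contact_force": force on the tool from outside, world axes, zero at the start; "wrist_torque": the same for the moment, N m; "grip_width": finger opening in mm; "grasp_force": force on a finger pad.
Only numpy, scipy, OpenCV 4.12 (cv2) and the standard library are available. Lean on these libraries where they do the work, as an engineer would, in place of code of your own. Each camera call takes 0.05 s, during which the arm holds its last target. There are 200 camera calls.

## Working session

There is one attempt and no reset: what is moved stays moved. The work goes in short steps, Python scripts to look and compute and a tool call to move; the robot and the scene stay as the last step left them, time stands still between calls to the robot, and variables do not carry over. Pictures are saved under pics/ and viewed, at most 10 in all, crops included, and the job is handed in when it is done.

Besides the shell and the picture viewer there is one more tool, called by a JSON object that holds its "method" and its "body", one argument or row to a line. jog_arm: Moves the arm, as the interface text tells. Scaled input: -1 to 1 covers 0.5 m each way for a shift and pi rad each way for a turn. Its arguments: {"type":"object","properties":{"deltas":{"type":"array"},"force":{"type":"number"}},"required":["deltas"]}

```bash
mkdir -p pics; cat > h.py <<'E'
import numpy as np, cv2
from plant import read_state, camera, get_calibration
from scipy.spatial.transform import Rotation as R
def q(o): return R.from_quat([o[1],o[2],o[3],o[0]])
def pose(name):
    c=get_calibration(name)
    if name=='wrist':
        s=read_state(); T=np.array(c['tool_from_camera']); Rt=q(s['ee_rot']).as_matrix()
        return np.array(c['mtx']),Rt@T[:3,:3],Rt@T[:3,3]+np.array(s['eef_pos'])
    return np.array(c['mtx']),q(c['orientation']).as_matrix(),np.array(c['xyz'])
def cloud(depth,K,Rm,t):
    v,u=np.mgrid[:depth.shape[0],:depth.shape[1]]
    p=np.stack([(u-K[0,2])/K[0,0]*depth,-(v-K[1,2])/K[1,1]*depth,-depth],-1)
    P=p@Rm.T+t; P[depth<=0]=np.nan; return P
def grab(name,tag):
    K,Rm,t=pose(name); im,d=camera(name); P=cloud(d,K,Rm,t)
    cv2.imwrite(f'pics/{tag}.png',im); np.savez(f'{tag}.npz',im=im,P=P,d=d); return im,P
E
python3 -c "
from h import *
for n in ['top','scene']:
    grab(n,n+'0'); c=get_calibration(n); print(c)
print(get_calibration('wrist')); print(read_state())"
```

```text
{'mtx': array([[477.49329021,   0.        , 318.21708669],
       [  0.        , 477.49329021, 204.83643481],
       [  0.        ,   0.        ,   1.        ]]), 'xyz': array([ 345.01723383,   14.3437143 , 1216.08107442]), 'orientation': array([-0.69367399, -0.07188664,  0.0711774 ,  0.71314969])}
{'mtx': array([[460.90999149,   0.        , 326.36450191],
       [  0.        , 460.90999149, 200.25747563],
       [  0.        ,   0.        ,   1.        ]]), 'xyz': array([1376.23588679,  145.09288255,  916.42835698]), 'orientation': array([0.59717675, 0.24624497, 0.28362928, 0.7087297 ])}
{'mtx': array([[308.28051038,   0.        , 323.18294961],
       [  0.        , 308.28051038, 200.20037853],
       [  0.        ,   0.        ,   1.        ]]), 'tool_from_camera': array([[-2.40832957e-04,  9.44558102e-01,  3.28344231e-01,
         8.43087943e+01],
       [ 9.99999956e-01,  2.83767628e-04, -8.28461829e-05,
         8.68882418e-01],
       [-1.71426497e-04,  3.28344196e-01, -9.44558129e-01,
        -1.42750604e+02],
       [ 0.00000000e+00,  0.00000000e+00,  0.00000000e+00,
         1.00000000e+00]])}
{'t': 0.1, 'joint_pos': array([ 1.18112186,  0.38417565,  0.01639361,  1.37106133, -0.00629138,
        1.38820846, -0.04650399]), 'joint_velocities': array([-0.00053132, -0.003409  ,  0.00020996, -0.00315968, -0.0004265 ,
       -0.00041632, -0.00126969]), 'effort': array([ 3.60251601e-03, -6.29131651e+01,  8.47638622e-01, -3.72752345e+01,
        1.66953471e-02,  1.05041993e-02, -8.91073660e-05]), 'eef_pos': array([ 200.49229771, -591.4809517 ,  230.36002184]), 'ee_rot': array([-8.85741707e-04,  9.86678019e-01,  1.62682743e-01, -1.67892484e-04]), 'contact_force': array([-0.02764611, -0.01295663,  0.19671571]), 'wrist_torque': array([-0.07189741,  0.01149271, -0.0025711 ]), 'grasp_force': 0.0, 'grip_width': 85.60850586237765}
```

View pics/top0.png

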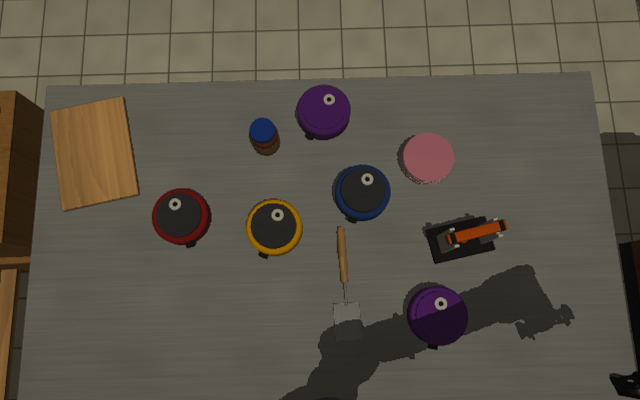

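View pics/scene0.png

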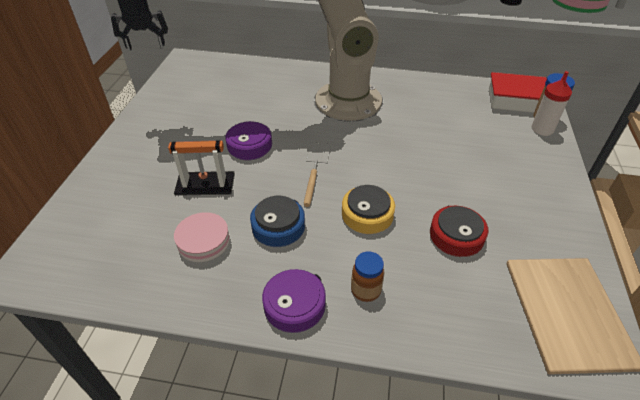

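The top view shows the marks at red (175,204), yellow (277,215) and blue (367,180). The orange bar runs from (447,240) to (507,226), and the purple plates are the look-alikes. Next I'll measure these with the depth data.

```bash
cat > m.py <<'E'
from h import *
for n in ['top0','scene0']:
    z=np.load(n+'.npz'); im,P=z['im'],z['P']; hsv=cv2.cvtColor(im,cv2.COLOR_BGR2HSV)
    tgt={'top0':[('r',175,204),('y',277,215),('b',367,180)],'scene0':[('r',465,230),('y',364,206),('b',270,218)]}[n]
    for k,u,v in tgt:
        w=(hsv[v-13:v+14,u-13:u+14,1]<70)&(hsv[v-13:v+14,u-13:u+14,2]>110)
        ys,xs=np.nonzero(w); h=cv2.convexHull(np.c_[xs,ys].astype(np.int32)); m=cv2.moments(h)
        cu,cv_=u-13+m['m10']/m['m00'],v-13+m['m01']/m['m00']
        p=np.nanmedian(P[int(cv_)-4:int(cv_)+5,int(cu)-4:int(cu)+5].reshape(-1,3),0)
        print(n,k,round(cu,1),round(cv_,1),len(xs),cv2.boundingRect(h),np.round(P[round(cv_),round(cu)],1),p.round(1))
    o=(hsv[...,0]>4)&(hsv[...,0]<18)&(hsv[...,1]>190)&(P[...,2]>110)&(P[...,2]<200)
    Q=P[o]; top=Q[Q[:,2]>np.median(Q[:,2])-4]
    r=cv2.minAreaRect(top[:,:2].astype(np.float32)); print(n,'bar',len(top),r,np.median(top[:,2]), cv2.boxPoints(r).round(1).tolist())
    # all tall points near the bar, above 120
    c=r[0]; near=np.hypot(P[...,0]-c[0],P[...,1]-c[1])<130
    Q=P[near&(P[...,2]>100)]; print('tall',len(Q),cv2.minAreaRect(Q[:,:2].astype(np.float32)))
    print('counter z',np.nanmedian(P[near&(abs(P[...,2])<8)][:,2]))
E
python3 m.py; python3 - <<'E'
import cv2
a=cv2.imread('pics/top0.png')[205:275,410:530]; b=cv2.imread('pics/scene0.png')[130:205,160:280]
a=cv2.resize(a,(600,350),interpolation=2)
cv2.imwrite('pics/crop0.png',a)
E
```

```text
top0 r 174.5 203.5 79 (7, 7, 12, 12) [595.  367.1  58.2] [597.5 369.2  59.3]
top0 y 277.2 214.3 83 (8, 7, 12, 12) [561.1 113.8  66.7] [561.5 113.9  63.2]
top0 b 366.9 178.6 77 (8, 6, 11, 12) [ 644.1 -111.    63.6] [ 645.7 -108.5   66.4]
top0 bar 509 ((494.17041015625, -344.5122375488281), (23.503652572631836, 138.82200622558594), 13.09384822845459) 146.19111444855366 [[467.0, -279.6000061035156], [498.3999938964844, -414.79998779296875], [521.2999877929688, -409.5], [489.8999938964844, -274.20001220703125]]
tall 866 ((494.43853759765625, -345.1060791015625), (45.97464370727539, 140.5015411376953), 11.48568344116211)
counter z -0.415726973661549
scene0 r 465.0 229.9 101 (7, 8, 13, 11) [595.6 367.1  59.4] [593.  365.2  58.1]
scene0 y 363.4 205.4 89 (7, 8, 12, 10) [556.1 111.7  60.3] [558.9 111.7  62. ]
scene0 b 269.6 217.3 96 (6, 8, 14, 10) [ 644.2 -110.3   67.4] [ 643.5 -113.5   64.8]
scene0 bar 57 ((275.68182373046875, -769.4105834960938), (1073.763427734375, 93.39599609375), 62.007781982421875) 137.80597439896223 [[-17.5, -1221.5999755859375], [64.9000015258789, -1265.4000244140625], [568.9000244140625, -317.29998779296875], [486.3999938964844, -273.3999938964844]]
tall 56 ((226.73394775390625, -653.6257934570312), (29.841354370117188, 9.050016403198242), 18.291772842407227)
counter z -2.2553635594661046
```

View pics/crop0.png

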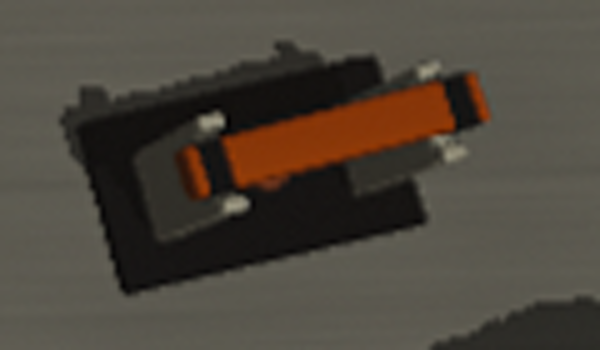

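```bash
cat >> h.py <<'E'
def row(x,y,z,yaw):
    "normalised turn+shift to TCP x,y,z with tool down and tool x at yaw deg"
    s=read_state(); A=q(s['ee_rot']); B=R.from_euler('z',yaw,degrees=True)*R.from_euler('x',180,degrees=True)
    tr=(A.inv()*B).as_rotvec()/np.pi; sh=A.inv().apply(np.array([x,y,z])-s['eef_pos'])/500
    print('row',tr.round(4),sh.round(4),'dist',np.linalg.norm(sh*500).round(1),'deg',np.degrees(np.linalg.norm(tr*np.pi)).round(1))
E
python3 -c "
from h import *
row(494.2,-344.5,270,103.1)"
```

```text
row [-5.000e-04 -4.000e-04 -4.687e-01] [ 0.7149 -0.2794 -0.0788] dist 385.8 deg 84.4
```

{"method": "jog_arm", "body": {
  "deltas": [
    [0,0,-0.469,0.715,-0.279,-0.079,1],
    [0,0,-0.469,0.715,-0.279,-0.079,1],
    [0,0,-0.469,0.715,-0.279,-0.079,1],
    [0,0,-0.469,0.715,-0.279,-0.079,1],
    [0,0,-0.469,0.715,-0.279,-0.079,1],
    [0,0,-0.469,0.715,-0.279,-0.079,1],
    [0,0,-0.469,0.715,-0.279,-0.079,1],
    [0,0,-0.469,0.715,-0.279,-0.079,1],
    [0,0,-0.469,0.715,-0.279,-0.079,1],
    [0,0,-0.469,0.715,-0.279,-0.079,1],
    [0,0,-0.469,0.715,-0.279,-0.079,1]
  ],
  "force": 40
}}

```text
t: 1.48
eef_pos: [494.2, -345.3, 270.7]
ee_rot: [-0.0, 0.623, 0.783, -0.0]
contact_force: [0.4, -0.2, -0.5]
grip_width: 85.3
grasp_force: 0.0
```

```bash
python3 - <<'E'
from h import *
s=read_state(); print(s['t'],s['eef_pos'],s['joint_pos'].round(2))
im,P=grab('wrist','w1'); hsv=cv2.cvtColor(im,cv2.COLOR_BGR2HSV)
o=(hsv[...,0]>4)&(hsv[...,0]<18)&(hsv[...,1]>190)&(P[...,2]>110)&(P[...,2]<200)
Q=P[o]; top=Q[Q[:,2]>np.median(Q[:,2])-5]; print(len(Q),np.median(Q[:,2]),cv2.minAreaRect(top[:,:2].astype(np.float32)))
row(494.2,-344.5,117,103.1)
E
```

```text
1.475 [ 494.15525583 -345.2746664   270.74757365] [ 0.84  0.35 -0.38  1.35  0.13  1.47  0.69]
2303 147.16896445520973 ((493.42919921875, -346.31964111328125), (22.705869674682617, 136.42520141601562), 13.707751274108887)
row [-0.     -0.     -0.0004] [1.400e-03 3.000e-04 3.076e-01] dist 153.8 deg 0.1
```

View pics/w1.png

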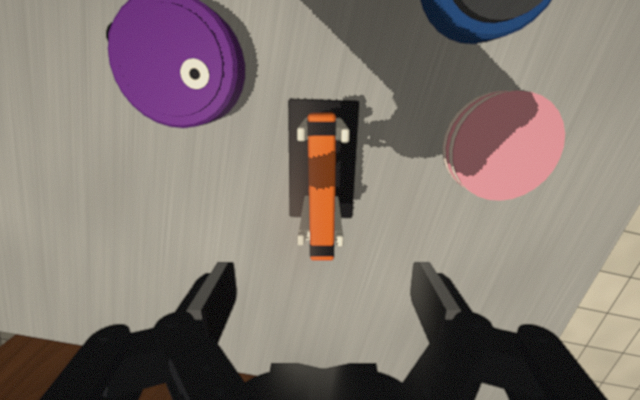

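The bar sits centred between the fingers (columns 309–335, rows 114–260) and the notches are visible. Now I'll descend and grip.

{"method": "jog_arm", "body": {
  "deltas": [
    [0,0,-0.001,0,0,0.1,1],
    [0,0,-0.001,0,0,0.2,1],
    [0,0,-0.001,0,0,0.27,1],
    [0,0,-0.001,0,0,0.308,1],
    [0,0,-0.001,0,0,0.308,1],
    [0,0,-0.001,0,0,0.308,-1],
    [0,0,-0.001,0,0,0.308,-1],
    [0,0,-0.001,0,0,0.308,-1],
    [0,0,-0.001,0,0,0.308,-1],
    [0,0,-0.001,0,0,0.308,-1],
    [0,0,-0.001,0,0,0.308,-1],
    [0,0,-0.001,0,0,0.308,-1],
    [0,0,-0.001,0,0,0.308,-1]
  ],
  "force": 70
}}

```text
t: 3.15
eef_pos: [494.7, -345.3, 117.8]
ee_rot: [0.001, 0.62, 0.784, -0.0]
contact_force: [-1.2, 0.3, 6.5]
grip_width: 23.0
grasp_force: 69.4
```

{"method": "jog_arm", "body": {
  "deltas": [
    [0,0,0,0,0,-0.05,-1],
    [0,0,0,0,0,-0.1,-1],
    [0,0,0,0,0,-0.2,-1],
    [0,0,0,0,0,-0.3,-1],
    [0,0,0,0,0,-0.36,-1],
    [0,0,0,0,0,-0.36,-1],
    [0,0,0,0,0,-0.36,-1]
  ]
}}

```text
t: 4.03
eef_pos: [494.0, -344.8, 295.2]
ee_rot: [-0.001, 0.62, 0.784, -0.0]
contact_force: [0.5, -0.7, -2.0]
grip_width: 23.0
grasp_force: 68.8
```

```bash
python3 - <<'E'
from h import *
s=read_state(); print(s['t'],s['eef_pos'],s['contact_force'],s['grip_width'])
for n in ['top','scene']:
    im,P=grab(n,n+'1'); hsv=cv2.cvtColor(im,cv2.COLOR_BGR2HSV)
    o=(hsv[...,0]>4)&(hsv[...,0]<18)&(hsv[...,1]>190)&(P[...,2]>280)&(P[...,2]<360); Q=P[o]
    print(n,len(Q)); 
    if len(Q)>20: print(np.median(Q[:,2]),cv2.minAreaRect(Q[:,:2].astype(np.float32)))
cv2.imwrite('pics/crop1.png',cv2.resize(cv2.imread('pics/scene1.png')[60:260,100:360],(780,600),interpolation=2))
row(595.5,367,250,102.5)
E
```

```text
4.025 [ 493.98715623 -344.75238734  295.17961952] [ 0.45606351 -0.72877383 -1.98753434] 22.964667519512272
top 423
323.4856302979621 ((488.17779541015625, -313.75726318359375), (23.168210983276367, 78.25460815429688), 12.866413116455078)
scene 115
312.5155401670569 ((500.5055847167969, -341.7231750488281), (23.7213077545166, 135.17112731933594), 15.50639533996582)
row [-0.0007 -0.0008  0.0046] [1.3379 0.5263 0.0916] dist 720.3 deg 0.9
```

View pics/crop1.png

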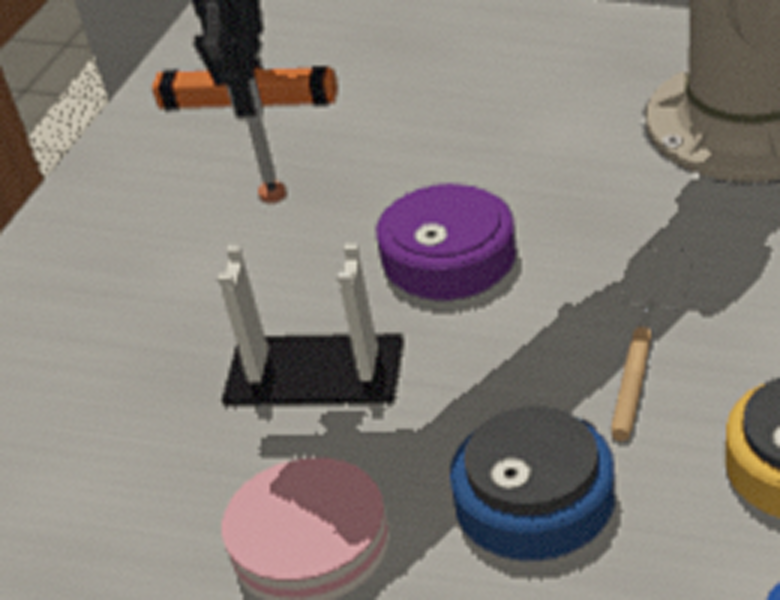

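The probe hangs straight in the grip. I'll go to a viewpoint from which the wrist camera sees all three marks past the bar.

```bash
python3 - <<'E'
from h import *
row(500,100,305,102.5)
row(500,260,305,102.5)
E
```

```text
row [-0.0007 -0.0008  0.0046] [ 0.8626  0.2171 -0.0189] dist 444.9 deg 0.9
row [-0.0007 -0.0008  0.0046] [ 1.174   0.2909 -0.0182] dist 604.8 deg 0.9
```

{"method": "jog_arm", "body": {
  "deltas": [
    [0,0,0.0,0.108,0.027,-0.02,-1],
    [0,0,0.0,0.216,0.054,-0.02,-1],
    [0,0,0.0,0.324,0.081,-0.02,-1],
    [0,0,0.0,0.432,0.108,-0.02,-1],
    [0,0,0.0,0.54,0.135,-0.02,-1],
    [0,0,0.0,0.648,0.162,-0.02,-1],
    [0,0,0.0,0.756,0.189,-0.02,-1],
    [0,0,0.0,0.863,0.217,-0.02,-1],
    [0,0,0.0,0.99,0.246,-0.02,-1],
    [0,0,0.0,0.99,0.246,-0.02,-1],
    [0,0,0.0,0.99,0.246,-0.02,-1],
    [0,0,0.0,0.99,0.246,-0.02,-1],
    [0,0,0.0,0.99,0.246,-0.02,-1]
  ]
}}

```text
t: 5.75
eef_pos: [500.4, 163.5, 306.6]
ee_rot: [0.0, 0.621, 0.784, -0.0]
contact_force: [-0.6, 0.7, -0.3]
grip_width: 23.0
grasp_force: 69.0
```

```bash
python3 - <<'E'
from h import *
row(500,260,305,102.5)
E
```

```text
row [-0.0001  0.0001  0.0038] [0.1881 0.0433 0.0032] dist 96.5 deg 0.7
```

{"method": "jog_arm", "body": {
  "deltas": [
    [0,0,0,0.1,0.02,0,-1],
    [0,0,0,0.188,0.043,0,-1],
    [0,0,0,0.188,0.043,0,-1],
    [0,0,0,0.188,0.043,0,-1],
    [0,0,0,0.188,0.043,0,-1]
  ]
}}

```text
t: 6.38
eef_pos: [500.0, 259.6, 306.8]
ee_rot: [0.0, 0.621, 0.783, -0.0]
contact_force: [0.1, 0.2, -1.6]
grip_width: 22.9
grasp_force: 69.2
```

```bash
python3 - <<'E'
from h import *
s=read_state(); print(s['t'],s['eef_pos'])
K,Rm,t=pose('wrist')
im,P=grab('wrist','w2')
hsv=cv2.cvtColor(im,cv2.COLOR_BGR2HSV)
for n,p in dict(r=[595.5,367,59],y=[560,113,62],b=[644.5,-110.5,65]).items():
    c=Rm.T@(np.array(p)-t); u=K[0,0]*c[0]/-c[2]+K[0,2]; v=K[1,1]*-c[1]/-c[2]+K[1,2]; print(n,u.round(1),v.round(1),'dist',-c[2])
    u,v=int(u),int(v)
    if 25<u<615 and 25<v<375:
        sub=hsv[v-22:v+23,u-22:u+23]; w=(sub[...,1]<70)&(sub[...,2]>110); ys,xs=np.nonzero(w)
        if len(xs)>10:
            h=cv2.convexHull(np.c_[xs,ys].astype(np.int32)); m=cv2.moments(h); cu,cv_=u-22+m['m10']/m['m00'],v-22+m['m01']/m['m00']
            d=np.array([(cu-K[0,2])/K[0,0],-(cv_-K[1,2])/K[1,1],-1]); d=Rm@d
            a=P[int(cv_)-6:int(cv_)+7,int(cu)-6:int(cu)+7,2]; z=np.nanmedian(a)
            print('  ',cu.round(1),cv_.round(1),cv2.boundingRect(h),'z',z,(t+d*(z-t[2])/d[2]).round(1))
E
```

```text
6.375 [500.0227407  259.64720874 306.83903201]
r 421.6 93.8 dist 369.1091040751732Traceback (most recent call last):
  File "<stdin>", line 15, in <module>
AttributeError: 'float' object has no attribute 'round'
```

View pics/w2.png

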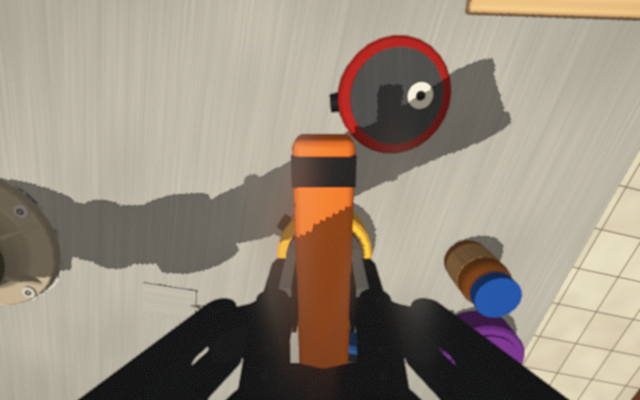

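The red mark shows at (420.5, 95.5), within 2 px of my prediction. Yellow and blue are hidden behind the bar and gripper.

```bash
cat >> h.py <<'E'
def mark(im,P,K,Rm,t,p):
    hsv=cv2.cvtColor(im,cv2.COLOR_BGR2HSV)
    c=Rm.T@(np.array(p)-t); u=int(K[0,0]*c[0]/-c[2]+K[0,2]); v=int(K[1,1]*c[1]/c[2]+K[1,2])
    v0,u0=max(v-24,0),max(u-24,0); sub=hsv[v0:v+25,u0:u+25]; w=(sub[...,1]<80)&(sub[...,2]>110); ys,xs=np.nonzero(w)
    h=cv2.convexHull(np.c_[xs,ys].astype(np.int32)); m=cv2.moments(h); cu=u0+m['m10']/m['m00']; cw=v0+m['m01']/m['m00']
    d=Rm@np.array([(cu-K[0,2])/K[0,0],-(cw-K[1,2])/K[1,1],-1]); i,j=int(cw),int(cu)
    z=np.nanmedian(P[i-6:i+7,j-6:j+7,2]); print('pred',u,v,'found',round(cu,1),round(cw,1),cv2.boundingRect(h),'z',round(float(z),1),(t+d*(z-t[2])/d[2]).round(1))
E
python3 - <<'E'
from h import *
K,Rm,t=pose('wrist'); z=np.load('w2.npz'); mark(z['im'],z['P'],K,Rm,t,[595.5,367,59])
row(596,366.5,190,102.5)
E
```

```text
pred 421 93 found 419.6 94.4 (10, 12, 26, 28) z 59.5 [593.3 366.   59.5]
row [0.0001 0.0002 0.0037] [0.1642 0.2355 0.2338] dist 185.1 deg 0.7
```

{"method": "jog_arm", "body": {
  "deltas": [
    [0,0,0,0.06,0.08,0.08,-1],
    [0,0,0,0.12,0.16,0.16,-1],
    [0,0,0,0.165,0.234,0.24,-1],
    [0,0,0,0.165,0.234,0.254,-1],
    [0,0,0,0.165,0.234,0.254,-1],
    [0,0,0,0.165,0.234,0.254,-1],
    [0,0,0,0.165,0.234,0.254,-1],
    [0,0,0,0.165,0.234,0.254,-1]
  ]
}}

```text
t: 7.42
eef_pos: [594.5, 368.4, 181.6]
ee_rot: [0.001, 0.621, 0.784, 0.001]
contact_force: [0.0, 0.4, -1.2]
grip_width: 23.3
grasp_force: 69.4
```

```bash
python3 - <<'E'
from h import *
s=read_state(); print(s['t'],s['eef_pos'],s['contact_force'])
row(595,366.7,150,102.3)
K,Rm,t=pose('scene'); im,P=grab('scene','s3')
cv2.imwrite('pics/crop3.png',cv2.resize(im[120:280,360:560],(800,640))[:600])
E
```

```text
7.425 [594.51082112 368.39204554 181.60467026] [ 0.01629054  0.36208644 -1.18735224]
row [ 0.0008 -0.0001  0.0055] [-0.0035  0.      0.0632] dist 31.7 deg 1.0
```

View pics/crop3.png

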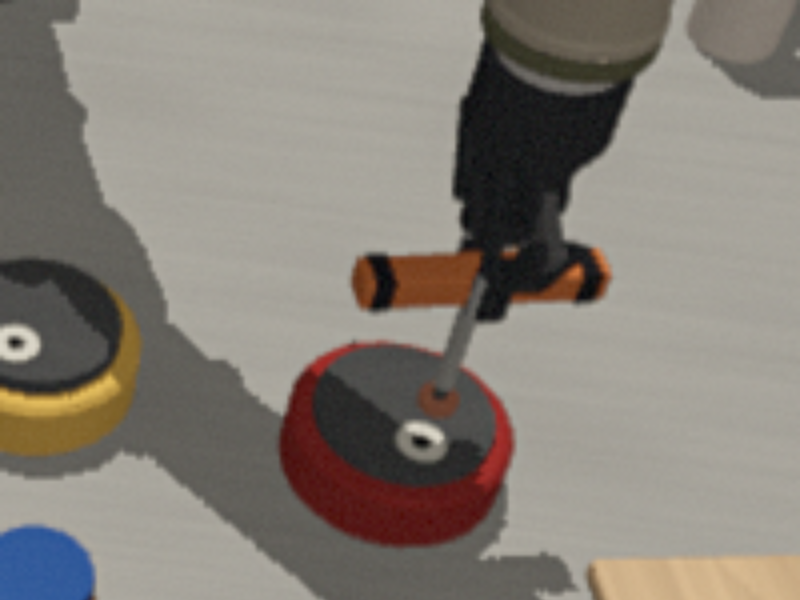

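```bash
python3 - <<'E'
from h import *
K,Rm,t=pose('scene')
def pr(p):
    c=Rm.T@(np.array(p)-t); return (K[0,0]*c[0]/-c[2]+K[0,2]).round(1),(K[1,1]*c[1]/c[2]+K[1,2]).round(1)
print('tip',pr([594.5,368.4,94.8]),'foot top',pr([594.5,368.4,102.8]),'mark',pr([594.7,366.7,59.3]))
E
```

```text
tip (np.float64(468.9), np.float64(220.1)) foot top (np.float64(469.6), np.float64(217.9)) mark (np.float64(464.8), np.float64(229.7))
```

{"method": "jog_arm", "body": {
  "deltas": [
    [0,0,0,-0.003,0,0.02,-1],
    [0,0,0,-0.003,0,0.04,-1],
    [0,0,0,-0.003,0,0.054,-1],
    [0,0,0,-0.003,0,0.058,-1],
    [0,0,0,-0.003,0,0.058,-1],
    [0,0,0,-0.003,0,0.058,-1]
  ]
}}

```text
t: 8.22
eef_pos: [594.6, 367.4, 151.3]
ee_rot: [0.0, 0.62, 0.784, 0.0]
contact_force: [-0.3, -0.2, -1.0]
grip_width: 22.9
grasp_force: 69.4
```

{"method": "jog_arm", "body": {
  "deltas": [
    [0,0,0,0,0,0.005,-1],
    [0,0,0,0,0,0.008,-1],
    [0,0,0,0,0,0.008,-1],
    [0,0,0,0,0,0.008,-1]
  ]
}}

```text
t: 8.72
eef_pos: [594.5, 367.3, 146.9]
ee_rot: [-0.0, 0.62, 0.784, 0.0]
contact_force: [0.0, -0.2, -1.7]
grip_width: 23.1
grasp_force: 69.4
```

Tip is about z 60 with no contact yet.

{"method": "jog_arm", "body": {
  "deltas": [
    [0,0,0,0,0,0.003,-1],
    [0,0,0,0,0,0.006,-1],
    [0,0,0,0,0,0.006,-1],
    [0,0,0,0,0,0.006,-1]
  ]
}}

```text
t: 9.22
eef_pos: [594.6, 367.4, 144.2]
ee_rot: [0.0, 0.62, 0.784, 0.0]
contact_force: [0.5, -0.5, 1.2]
grip_width: 22.7
grasp_force: 69.8
```

{"method": "jog_arm", "body": {
  "deltas": [
    [0,0,0,0,0,0.003,-1],
    [0,0,0,0,0,0.005,-1],
    [0,0,0,0,0,0.005,-1],
    [0,0,0,0,0,0.005,-1],
    [0,0,0,0,0,0.005,-1]
  ]
}}

```text
t: 9.85
eef_pos: [594.6, 367.4, 141.6]
ee_rot: [0.0, 0.62, 0.784, 0.0]
contact_force: [-0.0, -0.5, 4.9]
grip_width: 23.2
grasp_force: 70.2
```

{"method": "jog_arm", "body": {
  "deltas": [
    [0,0,0,0,0,0,-1],
    [0,0,0,0,0,0,-1],
    [0,0,0,0,0,0,-1],
    [0,0,0,0,0,0,-1],
    [0,0,0,0,0,0,-1]
  ]
}}

```text
t: 10.48
eef_pos: [594.6, 367.3, 141.4]
ee_rot: [0.0, 0.62, 0.784, 0.0]
contact_force: [0.5, 0.8, 4.4]
grip_width: 22.9
grasp_force: 70.3
```

{"method": "jog_arm", "body": {
  "deltas": [
    [0,0,0,0,0,0,-1],
    [0,0,0,0,0,0,-1],
    [0,0,0,0,0,0,-1],
    [0,0,0,0,0,0,-1],
    [0,0,0,0,0,0,-1],
    [0,0,0,0,0,0,-1]
  ]
}}

```text
t: 11.22
eef_pos: [594.6, 367.2, 141.4]
ee_rot: [0.0, 0.62, 0.784, 0.0]
contact_force: [1.2, 0.5, 5.2]
grip_width: 23.0
grasp_force: 70.3
```

```bash
python3 - <<'E'
from h import *
s=read_state(); print(s['t'],s['eef_pos'],s['contact_force'])
im,P=grab('scene','s4'); cv2.imwrite('pics/crop4.png',cv2.resize(im[180:260,420:520],(800,640))[:600])
im,P=grab('top','t4')
row(560,113,220,102.5)
E
```

```text
11.225 [594.55585138 367.23121224 141.38705217] [1.20494818 0.50071909 5.22706495]
row [ 0.0001 -0.      0.0046] [-0.4789 -0.1844 -0.1573] dist 268.4 deg 0.8
```

View pics/crop4.png

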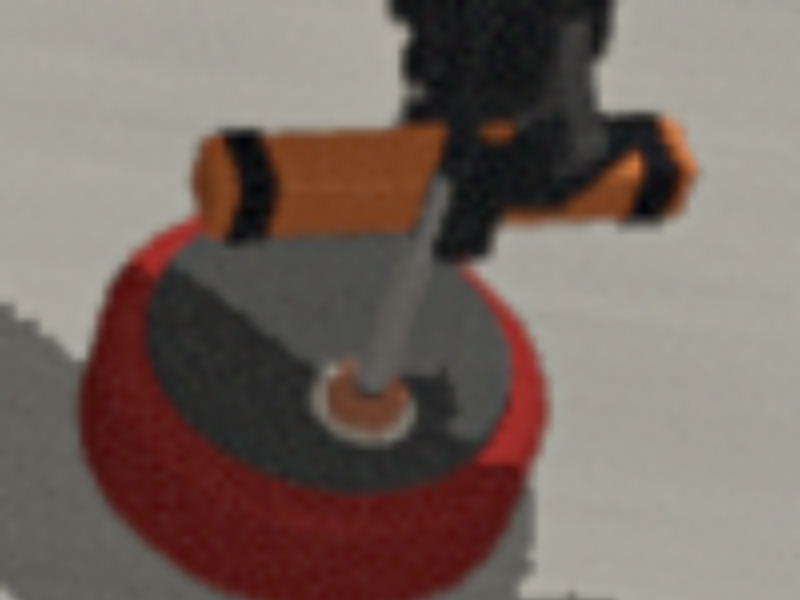

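The copper foot is centred inside the white ring, pressed with about 6.5 N for over 1.3 s. Now to yellow.

{"method": "jog_arm", "body": {
  "deltas": [
    [0,0,0,0,0,-0.06,-1],
    [0,0,0,-0.06,-0.023,-0.11,-1],
    [0,0,0,-0.17,-0.065,-0.11,-1],
    [0,0,0,-0.28,-0.108,-0.11,-1],
    [0,0,0,-0.39,-0.15,-0.11,-1],
    [0,0,0,-0.479,-0.186,-0.11,-1],
    [0,0,0,-0.479,-0.186,-0.08,-1],
    [0,0,0,-0.479,-0.186,-0.065,-1],
    [0,0,0,-0.479,-0.186,-0.065,-1],
    [0,0,0,-0.479,-0.186,-0.065,-1],
    [0,0,0,-0.479,-0.186,-0.065,-1],
    [0,0,0,-0.479,-0.186,-0.065,-1]
  ]
}}

```text
t: 12.82
eef_pos: [559.3, 113.2, 174.1]
ee_rot: [0.0, 0.62, 0.785, 0.0]
contact_force: [0.1, -0.0, -1.5]
grip_width: 22.9
grasp_force: 69.5
```

```bash
python3 - <<'E'
from h import *
s=read_state(); print(s['t'],s['eef_pos'],s['contact_force'])
row(559.3,112.8,155,102.2)
im,P=grab('scene','s5'); cv2.imwrite('pics/crop5.png',cv2.resize(im[150:240,310:430],(800,600)))
K,Rm,t=pose('scene')
def pr(p):
    c=Rm.T@(np.array(p)-t); return (K[0,0]*c[0]/-c[2]+K[0,2]).round(1),(K[1,1]*c[1]/c[2]+K[1,2]).round(1)
e=s['eef_pos']; print('tip',pr(e-[0,0,86.8]),'mark',pr([559.3,112.8,62]))
E
```

```text
12.825 [559.30752266 113.18494062 174.08559027] [ 0.08807935 -0.03235142 -1.49638072]
row [ 0.0001 -0.0001  0.0064] [-0.0008 -0.0002  0.0382] dist 19.1 deg 1.2
tip (np.float64(364.2), np.float64(198.6)) mark (np.float64(363.3), np.float64(205.5))
```

View pics/crop5.png

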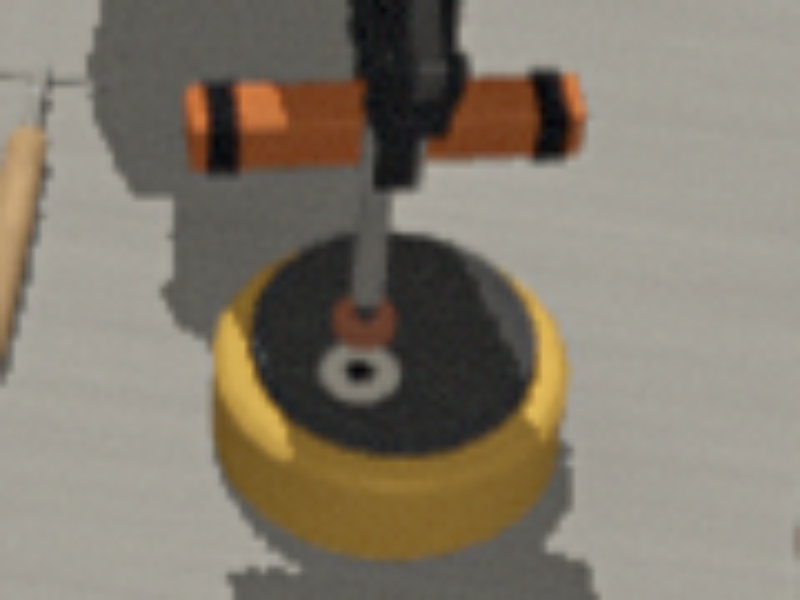

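The foot is at crop (364,320) with the mark at (358,371). That matches the projection, so I'll descend.

{"method": "jog_arm", "body": {
  "deltas": [
    [0,0,0,-0.001,0,0.02,-1],
    [0,0,0,-0.001,0,0.034,-1],
    [0,0,0,-0.001,0,0.034,-1],
    [0,0,0,-0.001,0,0.034,-1]
  ]
}}

```text
t: 13.38
eef_pos: [559.3, 112.3, 156.8]
ee_rot: [-0.0, 0.62, 0.784, 0.0]
contact_force: [0.7, -0.3, -1.9]
grip_width: 22.9
grasp_force: 69.5
```

{"method": "jog_arm", "body": {
  "deltas": [
    [0,0,0,0,0,0.004,-1],
    [0,0,0,0,0,0.007,-1],
    [0,0,0,0,0,0.007,-1],
    [0,0,0,0,0,0.007,-1]
  ]
}}

```text
t: 13.88
eef_pos: [559.3, 112.3, 153.4]
ee_rot: [0.0, 0.62, 0.784, 0.0]
contact_force: [0.3, 0.1, -1.6]
grip_width: 22.8
grasp_force: 69.5
```

{"method": "jog_arm", "body": {
  "deltas": [
    [0,0,0,0,0,0.004,-1],
    [0,0,0,0,0,0.007,-1],
    [0,0,0,0,0,0.007,-1],
    [0,0,0,0,0,0.007,-1]
  ]
}}

```text
t: 14.38
eef_pos: [559.3, 112.3, 150.0]
ee_rot: [0.0, 0.62, 0.784, 0.0]
contact_force: [-0.7, -0.0, 0.4]
grip_width: 22.9
grasp_force: 69.7
```

{"method": "jog_arm", "body": {
  "deltas": [
    [0,0,0,0,0,0.004,-1],
    [0,0,0,0,0,0.0065,-1],
    [0,0,0,0,0,0.0065,-1],
    [0,0,0,0,0,0.0065,-1]
  ]
}}

```text
t: 14.88
eef_pos: [559.4, 112.4, 146.8]
ee_rot: [0.0, 0.62, 0.784, 0.0]
contact_force: [-0.3, 0.1, 3.6]
grip_width: 23.0
grasp_force: 70.2
```

{"method": "jog_arm", "body": {
  "deltas": [
    [0,0,0,0,0,0,-1],
    [0,0,0,0,0,0,-1],
    [0,0,0,0,0,0,-1],
    [0,0,0,0,0,0,-1],
    [0,0,0,0,0,0,-1]
  ]
}}

```text
t: 15.5
eef_pos: [559.4, 112.3, 146.7]
ee_rot: [0.0, 0.62, 0.784, 0.0]
contact_force: [-0.8, -0.2, 4.3]
grip_width: 23.0
grasp_force: 70.2
```

{"method": "jog_arm", "body": {
  "deltas": [
    [0,0,0,0,0,0,-1],
    [0,0,0,0,0,0,-1],
    [0,0,0,0,0,0,-1],
    [0,0,0,0,0,0,-1],
    [0,0,0,0,0,0,-1],
    [0,0,0,0,0,0,-1]
  ]
}}

```text
t: 16.25
eef_pos: [559.4, 112.3, 146.6]
ee_rot: [0.0, 0.62, 0.784, 0.0]
contact_force: [-0.6, -0.0, 4.2]
grip_width: 23.1
grasp_force: 70.2
```

```bash
python3 - <<'E'
from h import *
s=read_state(); print(s['t'],s['eef_pos'],s['contact_force'])
im,P=grab('scene','s6'); cv2.imwrite('pics/crop6.png',cv2.resize(im[150:240,310:430],(800,600)))
row(644.3,-110.8,175,102.5)
E
```

```text
16.25 [559.37464987 112.3010833  146.63588752] [-0.64696412 -0.00603744  4.19917891]
row [ 0.0001 -0.      0.0046] [-0.4733  0.0625 -0.0568] dist 240.4 deg 0.8
```

{"method": "jog_arm", "body": {
  "deltas": [
    [0,0,0,0,0,-0.06,-1],
    [0,0,0,-0.06,0.008,-0.1,-1],
    [0,0,0,-0.17,0.022,-0.1,-1],
    [0,0,0,-0.28,0.036,-0.1,-1],
    [0,0,0,-0.39,0.052,-0.1,-1],
    [0,0,0,-0.473,0.0625,-0.1,-1],
    [0,0,0,-0.473,0.0625,-0.08,-1],
    [0,0,0,-0.473,0.0625,-0.06,-1],
    [0,0,0,-0.473,0.0625,-0.06,-1],
    [0,0,0,-0.473,0.0625,-0.06,-1],
    [0,0,0,-0.473,0.0625,-0.06,-1],
    [0,0,0,-0.473,0.0625,-0.06,-1]
  ]
}}

```text
t: 17.8
eef_pos: [644.4, -110.5, 177.1]
ee_rot: [0.0, 0.62, 0.784, 0.0]
contact_force: [0.1, 0.2, -1.1]
grip_width: 23.1
grasp_force: 69.5
```

```bash
python3 - <<'E'
from h import *
s=read_state(); print(s['t'],s['eef_pos'],s['contact_force'])
row(644.3,-110.8,158,102.2)
im,P=grab('scene','s7'); K,Rm,t=pose('scene'); e=s['eef_pos']
hsv=cv2.cvtColor(im,cv2.COLOR_BGR2HSV)
o=(hsv[...,0]<14)&(hsv[...,1]>100)&(hsv[...,2]>60); v,u=np.nonzero(o[195:225,255:290]); print('foot px',255+u.mean(),195+v.mean(),len(u))
c=Rm.T@(e-[0,0,82]-t); print('pred foot mid',K[0,0]*c[0]/-c[2]+K[0,2],K[1,1]*c[1]/c[2]+K[1,2])
E
```

```text
17.8 [ 644.37757809 -110.45990641  177.07178531] [ 0.14413785  0.18989526 -1.10376459]
row [0.0002 0.0001 0.0064] [-0.0006 -0.0003  0.0381] dist 19.1 deg 1.1
foot px 268.75 210.25 48
pred foot mid 269.0450113083998 209.44673408861405
```

Foot is where expected (within 1 px); descend to tip ≈ 72.

{"method": "jog_arm", "body": {
  "deltas": [
    [0,0,0,-0.001,0,0.02,-1],
    [0,0,0,-0.001,0,0.034,-1],
    [0,0,0,-0.001,0,0.034,-1],
    [0,0,0,-0.001,0,0.034,-1]
  ]
}}

```text
t: 18.35
eef_pos: [644.4, -111.1, 159.6]
ee_rot: [-0.0, 0.62, 0.784, 0.0]
contact_force: [0.2, 0.2, -2.1]
grip_width: 23.1
grasp_force: 69.5
```

{"method": "jog_arm", "body": {
  "deltas": [
    [0,0,0,0,0,0.004,-1],
    [0,0,0,0,0,0.006,-1],
    [0,0,0,0,0,0.006,-1],
    [0,0,0,0,0,0.006,-1]
  ]
}}

```text
t: 18.85
eef_pos: [644.4, -111.1, 156.6]
ee_rot: [0.0, 0.62, 0.784, 0.0]
contact_force: [-0.6, -0.1, -1.1]
grip_width: 23.1
grasp_force: 69.5
```

{"method": "jog_arm", "body": {
  "deltas": [
    [0,0,0,0,0,0.004,-1],
    [0,0,0,0,0,0.006,-1],
    [0,0,0,0,0,0.006,-1],
    [0,0,0,0,0,0.006,-1]
  ]
}}

```text
t: 19.35
eef_pos: [644.3, -111.1, 153.6]
ee_rot: [-0.0, 0.62, 0.784, 0.0]
contact_force: [0.3, -0.5, -1.2]
grip_width: 23.1
grasp_force: 69.5
```

{"method": "jog_arm", "body": {
  "deltas": [
    [0,0,0,0,0,0.004,-1],
    [0,0,0,0,0,0.006,-1],
    [0,0,0,0,0,0.006,-1],
    [0,0,0,0,0,0.006,-1]
  ]
}}

```text
t: 19.85
eef_pos: [644.5, -111.1, 150.9]
ee_rot: [0.0, 0.62, 0.784, 0.0]
contact_force: [-0.2, 0.1, 0.9]
grip_width: 22.8
grasp_force: 69.9
```

{"method": "jog_arm", "body": {
  "deltas": [
    [0,0,0,0,0,0.004,-1],
    [0,0,0,0,0,0.006,-1],
    [0,0,0,0,0,0.006,-1],
    [0,0,0,0,0,0.006,-1]
  ]
}}

```text
t: 20.35
eef_pos: [644.6, -111.1, 148.0]
ee_rot: [0.0, 0.62, 0.784, 0.0]
contact_force: [0.6, 0.3, 6.5]
grip_width: 23.1
grasp_force: 70.3
```

{"method": "jog_arm", "body": {
  "deltas": [
    [0,0,0,0,0,0,-1],
    [0,0,0,0,0,0,-1],
    [0,0,0,0,0,0,-1],
    [0,0,0,0,0,0,-1],
    [0,0,0,0,0,0,-1]
  ]
}}

```text
t: 20.98
eef_pos: [644.6, -111.1, 148.0]
ee_rot: [0.0, 0.62, 0.784, 0.0]
contact_force: [0.1, -0.4, 4.6]
grip_width: 22.9
grasp_force: 70.3
```

{"method": "jog_arm", "body": {
  "deltas": [
    [0,0,0,0,0,0,-1],
    [0,0,0,0,0,0,-1],
    [0,0,0,0,0,0,-1],
    [0,0,0,0,0,0,-1],
    [0,0,0,0,0,0,-1],
    [0,0,0,0,0,0,-1]
  ]
}}

```text
t: 21.72
eef_pos: [644.6, -111.1, 148.0]
ee_rot: [0.0, 0.62, 0.784, 0.0]
contact_force: [-0.4, 0.2, 5.0]
grip_width: 23.1
grasp_force: 70.3
```

```bash
python3 - <<'E'
from h import *
s=read_state(); print(s['t'],s['eef_pos'],s['contact_force'])
row(494.3,-345.2,295,103)
E
```

```text
21.725 [ 644.58522728 -111.12058152  148.00808869] [-0.42740975  0.17240365  4.98497627]
row [0.0002 0.0001 0.0018] [-0.3863 -0.4002 -0.2942] dist 314.6 deg 0.3
```

{"method": "jog_arm", "body": {
  "deltas": [
    [0,0,0,0,0,-0.1,-1],
    [0,0,0,0,0,-0.2,-1],
    [0,0,0,-0.05,-0.05,-0.28,-1],
    [0,0,0,-0.13,-0.135,-0.294,-1],
    [0,0,0,-0.21,-0.218,-0.294,-1],
    [0,0,0,-0.29,-0.3,-0.294,-1],
    [0,0,0,-0.36,-0.373,-0.294,-1],
    [0,0,0,-0.386,-0.4,-0.294,-1],
    [0,0,0,-0.386,-0.4,-0.294,-1],
    [0,0,0,-0.386,-0.4,-0.294,-1],
    [0,0,0,-0.386,-0.4,-0.294,-1],
    [0,0,0,-0.386,-0.4,-0.294,-1]
  ]
}}

```text
t: 23.22
eef_pos: [495.0, -343.8, 294.6]
ee_rot: [0.0, 0.619, 0.785, 0.0]
contact_force: [-0.1, 0.4, -1.2]
grip_width: 23.1
grasp_force: 69.8
```

```bash
python3 - <<'E'
from h import *
s=read_state(); print(s['t'],s['eef_pos'],s['contact_force'])
row(494.5,-345.3,140,103.5)
E
```

```text
23.225 [ 495.03009138 -343.79338854  294.59728894] [-0.1004403   0.43939961 -1.24364913]
row [ 0.0001 -0.0001 -0.0003] [-0.0028 -0.0018  0.3092] dist 154.6 deg 0.1
```

{"method": "jog_arm", "body": {
  "deltas": [
    [0,0,0,-0.003,-0.002,0.0,-1],
    [0,0,0,-0.003,-0.002,0.1,-1],
    [0,0,0,-0.003,-0.002,0.2,-1],
    [0,0,0,-0.003,-0.002,0.28,-1],
    [0,0,0,-0.003,-0.002,0.309,-1],
    [0,0,0,-0.003,-0.002,0.309,-1],
    [0,0,0,-0.003,-0.002,0.309,-1]
  ]
}}

```text
t: 24.1
eef_pos: [494.8, -347.3, 142.2]
ee_rot: [0.002, 0.62, 0.784, 0.0]
contact_force: [0.6, -1.3, -1.8]
grip_width: 22.9
grasp_force: 69.7
```

```bash
python3 - <<'E'
from h import *
s=read_state(); print(s['t'],s['eef_pos'],s['contact_force'])
row(494.6,-345.3,119.0,103.4)
E
```

```text
24.1 [ 494.76549373 -347.27555603  142.16441535] [ 0.64466432 -1.32091806 -1.8453728 ]
row [ 0.0007  0.0007 -0.0004] [0.004  0.0005 0.0463] dist 23.2 deg 0.2
```

{"method": "jog_arm", "body": {
  "deltas": [
    [0,0,0,0.001,0,0.015,-1],
    [0,0,0,0.001,0,0.03,-1],
    [0,0,0,0.001,0,0.043,-1],
    [0,0,0,0.001,0,0.046,-1],
    [0,0,0,0.001,0,0.046,-1],
    [0,0,0,0.001,0,0.046,-1]
  ]
}}

```text
t: 24.85
eef_pos: [493.5, -346.3, 117.8]
ee_rot: [0.0, 0.62, 0.784, -0.0]
contact_force: [-3.9, 0.2, 6.8]
grip_width: 23.3
grasp_force: 70.9
```

Seated at the same height as parked. I'll release in place, then go up.

{"method": "jog_arm", "body": {
  "deltas": [
    [0,0,0,0,0,0,-0.4],
    [0,0,0,0,0,0,-0.2],
    [0,0,0,0,0,0,1],
    [0,0,0,0,0,0,1],
    [0,0,0,0,0,0,1],
    [0,0,0,0,0,0,1],
    [0,0,0,0,0,0,1],
    [0,0,0,0,0,0,1]
  ]
}}

```text
t: 25.85
eef_pos: [493.5, -346.2, 117.1]
ee_rot: [-0.0, 0.62, 0.784, 0.0]
contact_force: [-0.0, -0.5, 0.4]
grip_width: 85.1
grasp_force: 0.0
```

{"method": "jog_arm", "body": {
  "deltas": [
    [0,0,0,0,0,-0.04,1],
    [0,0,0,0,0,-0.12,1],
    [0,0,0,0,0,-0.22,1],
    [0,0,0,0,0,-0.3,1],
    [0,0,0,0,0,-0.3,1],
    [0,0,0,0,0,-0.3,1],
    [0,0,0,0,0,-0.3,1]
  ]
}}

```text
t: 26.72
eef_pos: [492.8, -346.1, 265.6]
ee_rot: [-0.001, 0.62, 0.784, -0.0]
contact_force: [0.0, -0.5, -0.9]
grip_width: 85.5
grasp_force: 0.0
```

```bash
python3 - <<'E'
from h import *
s=read_state(); print(s['t'],s['eef_pos'],s['grip_width'])
im,P=grab('wrist','w9'); hsv=cv2.cvtColor(im,cv2.COLOR_BGR2HSV)
o=(hsv[...,0]>4)&(hsv[...,0]<18)&(hsv[...,1]>190)&(P[...,2]>110)&(P[...,2]<200)
Q=P[o]; top=Q[Q[:,2]>np.median(Q[:,2])-5]; print(len(Q),np.median(Q[:,2]),cv2.minAreaRect(top[:,:2].astype(np.float32)))
E
```

```text
26.725 [ 492.83873503 -346.06068077  265.5524761 ] 85.51468616417797
2622 147.17540906469668 ((494.0967102050781, -347.4634704589844), (23.000179290771484, 137.30026245117188), 13.609713554382324)
```

View pics/w9.png

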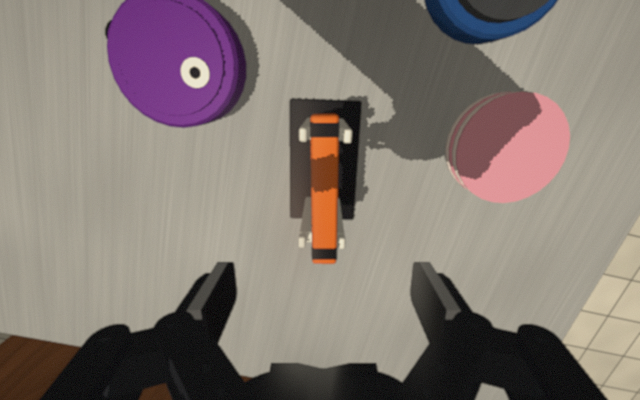

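The bar is back in both notches (columns 311–338, rows 114–263), within 1–2 mm of where it was parked and at the same height and yaw. I'll hand in.

```bash
python3 -c "
from plant import close_job
print(close_job())"
```

```text
the job is handed in; nothing more can be done
None
```

I pressed the red, yellow and blue marks in that order, each at about 6 N for over a second, then put the probe back in both cradle notches and released it; the job is handed in at about 27 s, and the hand-in returned no verdict.

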